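# Fill the storage box and put its lid on

## Task

One tin already stands in the open wooden box. Stand the other tin and the short dark-capped jar upright on the floor of the box beside it, so that all three fit, then put the wooden lid on so that it sits fully down on the rim all round. Leave the two taller jars with red caps standing where they are.

Things in the scene. Friction and masses are not known exactly. Their poses are not given: they have to be found in the camera images.
- box: Open wooden storage box, fixed to the worktop, outside 202 (x) x 128 (y) x 93 mm high, walls 6 mm, floor 6 mm (inside 190 x 116 mm, 87 mm deep). Origin: centre of the underside, on the worktop; x along the long sides, z up. A wall cabinet hangs behind it, underside 0.45 m above the worktop, door and handle from about 0.63 m ahead of the robot base: keep the wrist clear when swinging across.
- lid: Loose wooden lid, about 0.3 kg, 216 (x) x 142 (y) mm: an 8 mm top over a skirt, 12 mm deep, 4 mm thick, that goes round the outside of the box walls with 3 mm clearance on every side. Starts on the worktop, handle up. Origin: centre of the skirt's lower edge; 81 mm above the box's origin when the lid rests on the rim. x along the long sides (as the box's x when closed, either way round), z up.
- lid_handle (a point): Point on the lid's handle, 42 mm above the lid's origin. The handle is an upright bar on the middle of the lid, 90 mm long (along lid x), 16 mm thick (along lid y), its top 56 mm and its foot 20 mm above the lid's origin. Axes as the lid.
- tin_in_mid (a point): Centre (half-way up) of the tin with the dark blue label that already stands in the box, near the box's +x end; diameter 57 mm, 72 mm tall, 0.18 kg, z up its axis.
- tin_out_mid (a point): Centre (half-way up) of the tin with the green label that stands on the worktop; diameter 57 mm, 72 mm tall, about 0.18 kg, z up its axis.
- short_jar_mid (a point): Centre (half-way up) of the short round spice jar with the black cap on the worktop; diameter 44 mm, 85 mm tall, about 0.18 kg, z up its axis.
- tall_jar_mid (a point): Centre (half-way up) of the largest jar, with a red cap, to be left alone; diameter 58 mm, 123 mm tall.
- slim_jar_mid (a point): Centre (half-way up) of the slim glass jar with a red cap, to be left alone; diameter 45 mm, 106 mm tall.
Things that resemble listed ones, but are neither listed nor needed, are in the scene too. Leave any yellow look-alike of the part that bears short_jar_mid alone.

How it is judged:
On the way:
1. both tins and the short jar stand upright on the floor of the box, with the lid still off (x of tin_in_mid in the frame of box between -0.095 and 0.095 m and y of tin_in_mid in the frame of box between -0.058 and 0.058 m and z of tin_in_mid in the frame of box between 0.036 and 0.048 m and angle between each of tin_in_mid, tin_out_mid, short_jar_mid's own z axis and vertical below 0.12 rad and x of tin_out_mid in the frame of box between -0.095 and 0.095 m and y of tin_out_mid in the frame of box between -0.058 and 0.058 m and z of tin_out_mid in the frame of box between 0.036 and 0.048 m and x of short_jar_mid in the frame of box between -0.095 and 0.095 m and y of short_jar_mid in the frame of box between -0.058 and 0.058 m and z of short_jar_mid in the frame of box between 0.0425 and 0.0545 m and horizontal distance between lid and box above 0.08 m), for 0.2 s.
At the end, for the whole second after the job is handed in: Both tins and the short jar stand upright (within 7 degrees) on the floor of the box, inside its walls, and the lid lies at rest over the box, fully down on the rim (within 2.5 mm, level within 1.7 degrees), its skirt around the walls (x of tin_in_mid in the frame of box between -0.095 and 0.095 m and y of tin_in_mid in the frame of box between -0.058 and 0.058 m and z of tin_in_mid in the frame of box between 0.036 and 0.048 m and angle between each of tin_in_mid, tin_out_mid, short_jar_mid's own z axis and vertical below 0.12 rad and x of tin_out_mid in the frame of box between -0.095 and 0.095 m and y of tin_out_mid in the frame of box between -0.058 and 0.058 m and z of tin_out_mid in the frame of box between 0.036 and 0.048 m and x of short_jar_mid in the frame of box between -0.095 and 0.095 m and y of short_jar_mid in the frame of box between -0.058 and 0.058 m and z of short_jar_mid in the frame of box between 0.0425 and 0.0545 m and x of lid in the frame of box between -0.006 and 0.006 m and y of lid in the frame of box between -0.006 and 0.006 m and z of lid in the frame of box between 0.077 and 0.0835 m and angle between the x axis of lid and the x axis of box, either way round below 0.06 rad and angle between lid's own z axis and vertical below 0.03 rad and linear speed of lid below 0.02 m/s); the robot touches nothing.
It fails at once if a taller red-capped jar is displaced by more than 30 mm or tipped over (distance of any of tall_jar_mid, slim_jar_mid from where it was at the start of the episode above 0.03 m or angle between any of tall_jar_mid, slim_jar_mid's own z axis and vertical above 0.5 rad).
It also fails if it takes over 72 s, if anything falls off the work surface, if the arm or the gripper's body presses on something with over 40 N, if the wrist force passes 120 N, or if a joint passes its speed limit or range.

## Robot

A 7-joint arm with a two-finger parallel gripper is mounted at the origin on a cart in front of the work surface, level with it; the furniture and walls round the work are solid. World frame = base frame: x ahead of the robot, y to its left, z up, the work surface at z = 0. Lengths are in m, angles in rad, forces in N, time in s.
With the tool pointing down it reaches from about 0.4 to 0.875 m from the base axis. Payload 19.3 kg.
Tool frame: the origin (TCP) lies at the very end of the fingers, on their centre line; the grasp point (between the pads) lies bot.tcp_to_grasp behind it (bot.tcp_to_grasp is the distance from the TCP to the grasp point, in m); z points along the fingers, y is the direction in which the jaws open and shut (so a half turn about z gives the same grasp; the last joint's range is limited). The gripper opens to 85 mm and grips with 20 to 120 N. Pads are 22 mm wide; open, the fingers measure 114 mm over their backs; the gripper's body (76 mm by 85 mm) begins 54 mm behind the grasp point. The pads swing forward as they close: fully open they stand 13 mm farther back than shut.
Start: joints at [-1.341, 0.521, -0.036, 1.599, 0.021, 1.021, -0.113], TCP at [0.185, 0.597, 0.231] pointing down, gripper open.
Joint ranges: [-2.91, 2.91], [-0.3, 2.13], [-1.5, 1.42], [0.17, 2.43], [-1.26, 4.41], [0.16, 1.93], [-2.52, 2.52]. Speed limits (rad/s): [1.89, 1.89, 2.39, 2.39, 3.01, 3.01, 3.01].

## Interface

Orientations are given as [roll, pitch, yaw] about the fixed x, y, z axes, in that order (R = Rz(yaw) Ry(pitch) Rx(roll)).
In Python, from workcell import bot gives the robot as it stands.
- The arm moves only by the tool servo_tool, never from a script. Its argument "targets" is a list of rows, each a list of 2 entries, a list of its own where there are three numbers: the shift along the tool's x, y, z in units of 0.05 m (1.0 is 0.05 m), then the turn about the tool's z in units of 5 degrees (1.0 is 5 degrees). A call has 1 to 12 rows; each row shifts and turns the commanded pose from where the row before left it, along the tool's axes as they then stand; what a row does not reach is not made up. A row lasts 1/8 s, in which the tool goes at most 62.5 mm and 10.7 degrees, less where a joint would pass 70% of its speed; a pose out of reach is approached as far as the arm can. A call with a number of a shift or a turn outside -1 to 1 is refused whole. A call with a gripper value outside its range is refused whole. "gripper" is the opening, from -1 (shut) to 1 (fully open), so that 0 is half open, set as the call begins (left out, the last holds). The fingers move at their own pace and stop on an object; "newtons" is the grip in N (left out, the last holds). Time passes only in rows, so rows that do not move let the fingers close. It gives the time, the measured TCP pose, the force and the opening at its end, in the units of the state.
- bot.observe(): the state, without advancing time (a new reading comes with each control period).
- bot.grab_frame(name): name is "scene" or "side" or "wrist"; returns the picture (400x640x3 uint8, blue, green, red); there is no depth.
- bot.get_calibration(name): a dict with "fx", "fy", "cx", "cy" (pixels), "pose" (4x4, takes a point from camera to world coordinates). Camera axes: x right, y up, looking along -z (the intrinsics and any distortion apply to the point x, -y, -z); pixel columns grow to the right and rows downward; lengths in m; the calibration is good to about 2 mm. The wrist camera is an equidistant fisheye: a pixel r from the principal point sees the ray r / f radians off the axis. A picture is of the moment at which its call begins: read the wrist's pose just before it. get_calibration takes no time and is no camera call; for the wrist camera it gives the pose at the moment of the call.
- bot.job_done(): hands the job in, once; it reports no verdict.
The state is a dict: "clock": time; "qpos": joint angles; "qd": joint speeds; "joint_efforts": joint torques, N m; "position": TCP position; "tool_rot": TCP orientation; "force": force on the tool from outside, world axes, zero at the start; "moment": the same for the moment, N m; "grip_width": finger opening in m.
Only numpy, scipy, OpenCV 4.12 (cv2) and the standard library are available. Lean on these libraries where they do the work, as an engineer would, in place of code of your own. Each camera call takes 0.05 s, during which the arm holds its last target.

## Working session

There is one attempt and no reset: what is moved stays moved. The work goes in short steps, Python scripts to look and compute and a tool call to move; the robot and the scene stay as the last step left them, time stands still between calls to the robot, and variables do not carry over. Pictures are saved under pics/ and viewed, and the job is handed in when it is done.

Besides the shell and the picture viewer there is one more tool, called after "Emit:" as name(argument=value, ...) on one line, values as JSON. servo_tool: Moves the arm, as the interface text tells. Its arguments: {"type":"object","properties":{"targets":{"type":"array","items":{"type":"array"}},"gripper":{"type":"number"},"newtons":{"type":"number"}},"required":["targets"]}

```bash
ls; mkdir -p pics
python3 - <<'E'
from workcell import bot
import cv2, json
s=bot.observe(); print({k:s[k] for k in ['clock','position','tool_rot','grip_width','force']}, bot.tcp_to_grasp)
for n in ['scene','side','wrist']:
    c=bot.get_calibration(n); print(n,c)
    cv2.imwrite(f'pics/{n}0.png',bot.grab_frame(n))
E
```

```text
pics
{'clock': 0.0, 'position': array([0.18448824, 0.59680545, 0.23072735]), 'tool_rot': array([-3.14046449e+00,  7.71052930e-05,  2.84184125e+00]), 'grip_width': 0.08562228427172847, 'force': array([-0.0241271 ,  0.15454294,  0.51903255])} 0.0187
scene {'fx': 391.91428147418054, 'fy': 391.91428147418054, 'cx': 320.0954369746417, 'cy': 204.9987707420847, 'pose': array([[ 0.82912199,  0.42093592, -0.36792619,  0.1412897 ],
       [-0.55888648,  0.6408209 , -0.52630265, -0.73708535],
       [ 0.0142351 ,  0.64199807,  0.7665741 ,  0.93121183],
       [ 0.        ,  0.        ,  0.        ,  1.        ]])}
side {'fx': 377.0571213607064, 'fy': 377.0571213607064, 'cx': 318.4411659507052, 'cy': 206.29433132760917, 'pose': array([[-0.9505106 ,  0.12439206, -0.28470373,  0.27725692],
       [-0.31028641, -0.33324473,  0.89032033,  0.71955143],
       [ 0.01587277,  0.93459861,  0.35534981,  0.40968352],
       [ 0.        ,  0.        ,  0.        ,  1.        ]])}
wrist {'fx': 309.70691628693146, 'fy': 309.70691628693146, 'cx': 322.9052124554349, 'cy': 201.05286746288542, 'pose': array([[ 2.95192533e-01, -9.03101957e-01, -3.11878539e-01,
         1.04588926e-01],
       [ 9.55437570e-01,  2.78801783e-01,  9.69980183e-02,
         6.22689276e-01],
       [-6.46807422e-04, -3.26613564e-01,  9.45157744e-01,
         3.73928938e-01],
       [ 0.00000000e+00,  0.00000000e+00,  0.00000000e+00,
         1.00000000e+00]])}
```

View pics/scene0.png

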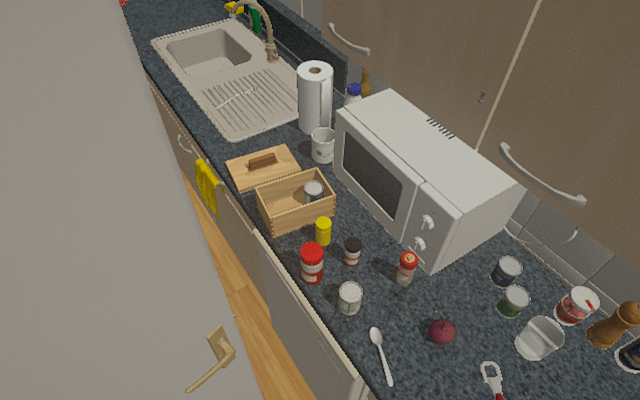

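View pics/side0.png

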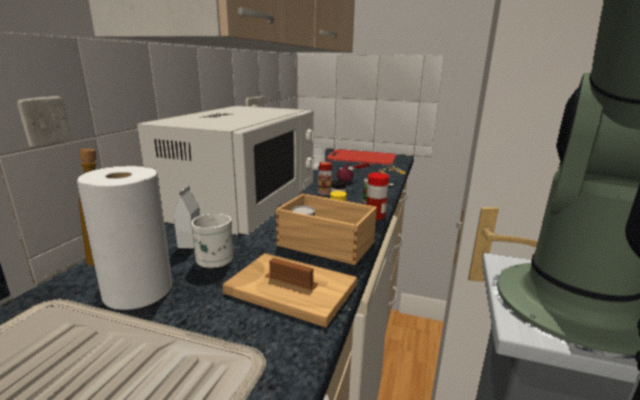

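View pics/wrist0.png

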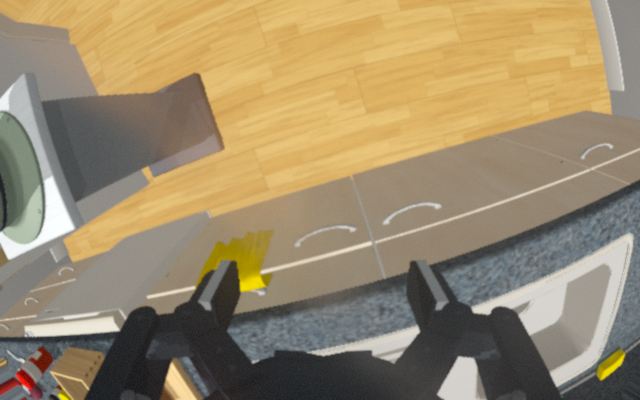

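```bash
cat > h.py <<'E'
import numpy as np, cv2
from workcell import bot
def ray(n,u,v,c=None):
    c=c or bot.get_calibration(n); P=c['pose']
    x=(u-c['cx'])/c['fx']; y=(v-c['cy'])/c['fy']
    if n=='wrist':
        r=np.hypot(x,y); s=np.sin(r)/r if r>0 else 1
        d=np.array([x*s,-y*s,-np.cos(r)])
    else: d=np.array([x,-y,-1.])
    return P[:3,3],P[:3,:3]@d
def at(n,u,v,z,c=None):
    o,d=ray(n,u,v,c); return o+d*(z-o[2])/d[2]
def proj(n,p,c=None):
    c=c or bot.get_calibration(n); P=c['pose']
    q=P[:3,:3].T@(np.asarray(p,float)-P[:3,3]); x,y,z=q[0],-q[1],-q[2]
    if n=='wrist':
        r=np.hypot(x,y); t=np.arctan2(r,z); x,y=x/r*t,y/r*t
    else: x,y=x/z,y/z
    return np.array([c['fx']*x+c['cx'],c['fy']*y+c['cy']])
def tri(n1,p1,n2,p2,c1=None,c2=None):
    o1,d1=ray(n1,*p1,c1);o2,d2=ray(n2,*p2,c2)
    t=np.linalg.lstsq(np.c_[d1,-d2],o2-o1,rcond=None)[0]
    a=o1+d1*t[0];b=o2+d2*t[1]; return (a+b)/2,np.linalg.norm(a-b)
E
python3 - <<'E'
import cv2
i=cv2.imread('pics/scene0.png')
cv2.imwrite('pics/s0a.png',cv2.resize(i[130:330,220:480],None,fx=3,fy=3,interpolation=cv2.INTER_CUBIC))
cv2.imwrite('pics/s0b.png',cv2.resize(i[240:400,400:640],None,fx=3,fy=3,interpolation=cv2.INTER_CUBIC))
i=cv2.imread('pics/side0.png')
cv2.imwrite('pics/d0a.png',cv2.resize(i[140:340,210:430],None,fx=3,fy=3,interpolation=cv2.INTER_CUBIC))
E
```

```text
(no output)
```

View pics/s0a.png

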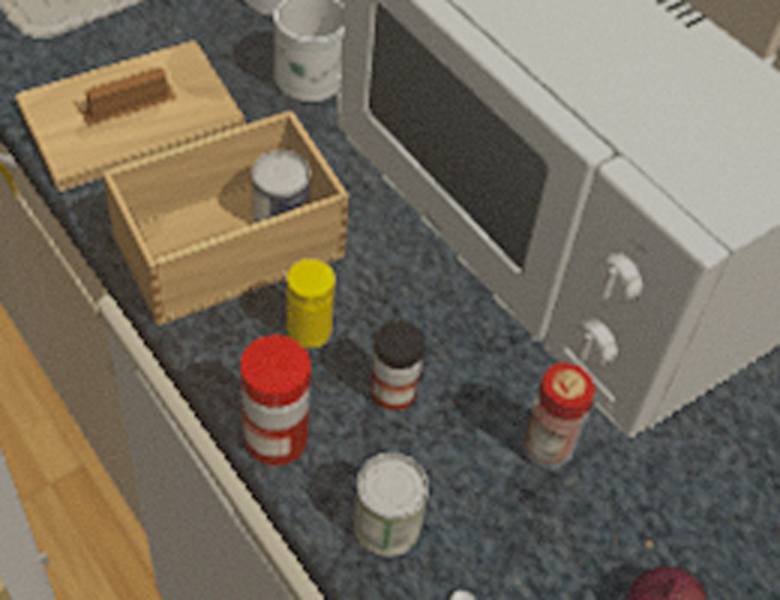

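View pics/s0b.png

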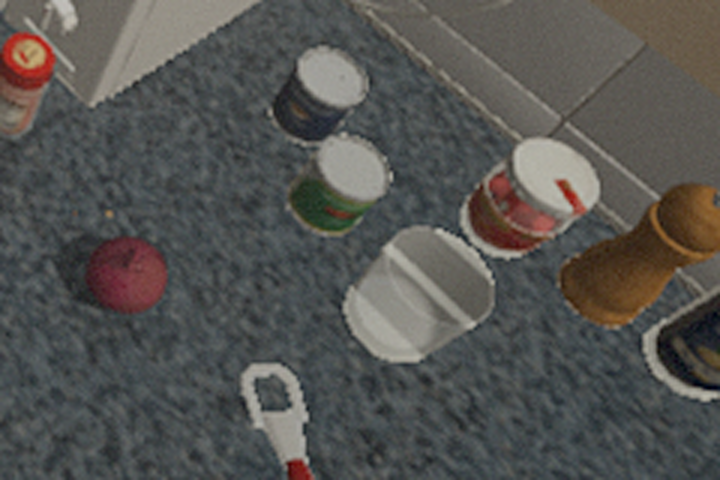

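View pics/d0a.png

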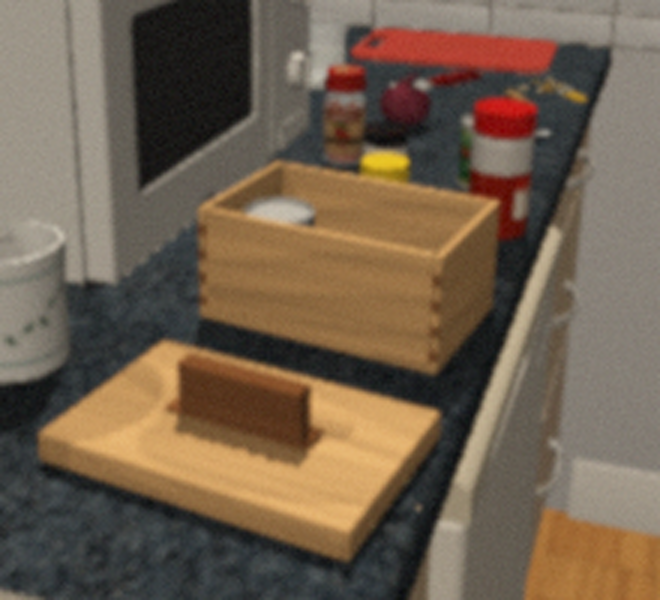

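Run:
```python
from h import *
np.set_printoptions(precision=4,suppress=True)
a=lambda u,v:(220+u/3,130+v/3); b=lambda u,v:(400+u/3,240+v/3); d=lambda u,v:(210+u/3,140+v/3)
S=bot.get_calibration('scene'); D=bot.get_calibration('side')
def s(n,p,z): q=at('scene',*p,z,S); print(n,q, 'r',np.hypot(q[0],q[1]))
s('near tin top',a(393,484),.072)
s('near tin base front',a(388,550),.0)
s('far green top',b(354,168),.072)
s('far blue top',b(332,76),.072)
s('tin in top',a(281,172),.078)
s('blackjar top',a(399,343),.085)
s('blackjar base',a(394,405),.0)
s('yellow top',a(311,278),.085)
s('tall top',a(276,362),.123)
s('slim top',a(568,385),.106)
for nm,p in dict(bl=(106,177),tl=(291,115),tr=(347,195),br=(157,264)).items(): s('box rim '+nm,a(*p),.093)
for nm,p in dict(l=(17,98),t=(196,42),r=(244,120),b=(62,180)).items(): s('lid '+nm,a(*p),.020)
s('handle l',a(88,104),.056); s('handle r',a(165,72),.056)
def e(n,p,z): q=at('side',*p,z,D); print('side',n,q)
for nm,p in dict(l=(200,208),back=(281,163),r=(498,202),front=(437,255)).items(): e('box rim '+nm,d(*p),.093)
for nm,p in dict(l=(40,433),back=(165,341),r=(440,410),front=(350,522)).items(): e('lid top '+nm,d(*p),.020)
for nm,p in dict(l=(181,356),r=(308,386)).items(): e('handle '+nm,d(*p),.056)
e('tin in top',d(281,210),.078)
e('yellow',d(385,162),.085);e('tall',d(505,108),.123);e('slim',d(347,76),.106); e('black',d(385,130),.085)
```

```text
near tin top [ 0.464  -0.4139  0.072 ] r 0.621786132571294
near tin base front [ 0.4508 -0.4335  0.    ] r 0.6253831696081497
far green top [ 0.7928 -0.647   0.072 ] r 1.023289063510672
far blue top [ 0.8482 -0.5811  0.072 ] r 1.0281258518435574
tin in top [ 0.5729 -0.0845  0.078 ] r 0.5791416146413678
blackjar top [ 0.5444 -0.3138  0.085 ] r 0.6283674187786222
blackjar base [ 0.5397 -0.3235  0.    ] r 0.6292368044979512
yellow top [ 0.5206 -0.2133  0.085 ] r 0.5625815174212069
tall top [ 0.431  -0.2923  0.123 ] r 0.5208184070167806
slim top [ 0.6258 -0.4346  0.106 ] r 0.7618665687979461
box rim bl [ 0.4213 -0.0094  0.093 ] r 0.4213936390501407
box rim tl [ 0.6167 -0.0364  0.093 ] r 0.6177514688745066
box rim tr [ 0.6015 -0.1551  0.093 ] r 0.6212194339222479
box rim br [ 0.4098 -0.1286  0.093 ] r 0.4294966800966731
lid l [0.4191 0.2125 0.02  ] r 0.46990888291753374
lid t [0.6323 0.1846 0.02  ] r 0.6586943873689756
lid r [0.6108 0.0462 0.02  ] r 0.612585048235305
lid b [0.4055 0.0753 0.02  ] r 0.4124480391349182
handle l [0.4669 0.1258 0.056 ] r 0.4835138577067329
handle r [0.5597 0.1245 0.056 ] r 0.5733518311535676
side box rim l [ 0.6151 -0.0215  0.093 ]
side box rim back [ 0.5935 -0.1429  0.093 ]
side box rim r [ 0.4013 -0.1149  0.093 ]
side box rim front [0.4234 0.0038 0.093 ]
side lid top l [0.6288 0.1957 0.02  ]
side lid top back [0.6085 0.0596 0.02  ]
side lid top r [0.3991 0.0854 0.02  ]
side lid top front [0.4204 0.2171 0.02  ]
side handle l [0.5594 0.1355 0.056 ]
side handle r [0.4705 0.1439 0.056 ]
side tin in top [ 0.5686 -0.0751  0.078 ]
side yellow [ 0.5163 -0.1998  0.085 ]
side tall [ 0.4256 -0.278   0.123 ]
side slim [ 0.6127 -0.3974  0.106 ]
side black [ 0.5414 -0.2918  0.085 ]
```

```bash
cat >> h.py <<'E'
np.set_printoptions(precision=4,suppress=True)
from scipy.spatial.transform import Rotation as Ro
def go(target,yaw=None,start=None,start_yaw=None):
    """print total needed in tool units (5cm, 5deg); shifts in tool axes at current yaw"""
    s=bot.observe(); p=np.array(s['position'] if start is None else start); r=s['tool_rot']
    y0=r[2] if start_yaw is None else start_yaw
    R=Ro.from_euler('xyz',[np.pi,0,y0]).as_matrix()
    d=R.T@(np.asarray(target)-p)/.05
    n=int(np.ceil(max(np.abs(d).max(), np.linalg.norm(d)*.05/.06)))
    dy=0
    if yaw is not None:
        # turn about tool z (down) by +a reduces yaw
        dy=-((yaw-y0+np.pi/2)%np.pi-np.pi/2)/np.deg2rad(5)
    print('tool units',d.round(3),'turn',round(dy,3),'rows>=',n,'per row',(d/max(n,1)).round(3))
E
python3 - <<'E'
from h import *
s=bot.observe();print(s['position'],s['tool_rot'],s['clock'])
go([.44,.04,.30],3.005)
E
```

```text
[0.1846 0.5969 0.2309] [-3.1408  0.0001  2.8417] 0.15
tool units [-8.17  -9.132 -1.382] turn -1.871 rows>= 11 per row [-0.743 -0.83  -0.126]
```

Emit:
servo_tool(targets=[[[-0.3,-0.5,-0.4],-0.9],[[-0.7,-0.8,-0.4],-0.9],[[-0.7,-0.9,-0.3],0],[[-0.7,-0.9,-0.3],0],[[-0.7,-0.9,0],0],[[-0.7,-0.9,0],0],[[-0.7,-0.9,0],0],[[-0.7,-0.9,0],0],[[-0.7,-0.9,0],0],[[-0.7,-0.9,0],0],[[-0.5,-0.6,0],0],[[0,0,0],0]])

```text
clock: 1.65
position: [0.4642, 0.0901, 0.3012]
tool_rot: [-3.141, 0.0, 2.994]
force: [0.8, 1.0, -0.8]
grip_width: 0.0855
```

Run:
```python
from h import *
import pickle
s=bot.observe();print(s['position'],s['tool_rot'],s['clock'],s['qpos'])
c=bot.get_calibration('wrist'); i=bot.grab_frame('wrist'); pickle.dump(c,open('w1.pkl','wb'))
cv2.imwrite('pics/w1.png',i)
```

```text
[0.4642 0.0901 0.3012] [-3.1408  0.0002  2.9944] 1.65 [-0.5154  0.2006  0.2337  1.9045 -0.0526  1.0426  1.164 ]
```

View pics/w1.png

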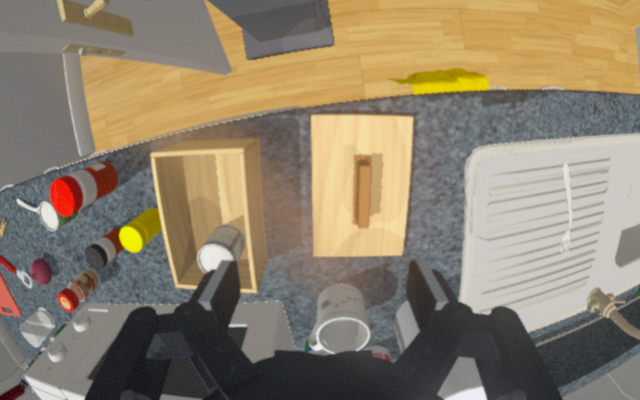

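Run:
```python
import cv2
i=cv2.imread('pics/w1.png')
cv2.imwrite('pics/w1a.png',cv2.resize(i[125:305,140:280],None,fx=4,fy=3.3,interpolation=cv2.INTER_CUBIC)) if 0 else cv2.imwrite('pics/w1a.png',cv2.resize(i[125:305,140:280],None,fx=3.3,fy=3.3,interpolation=cv2.INTER_CUBIC))
cv2.imwrite('pics/w1b.png',cv2.resize(i[100:270,300:425],None,fx=3.5,fy=3.5,interpolation=cv2.INTER_CUBIC))
cv2.imwrite('pics/w1c.png',cv2.resize(i[150:320,20:170],None,fx=3.5,fy=3.5,interpolation=cv2.INTER_CUBIC))
```

```text
(no output)
```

View pics/w1a.png

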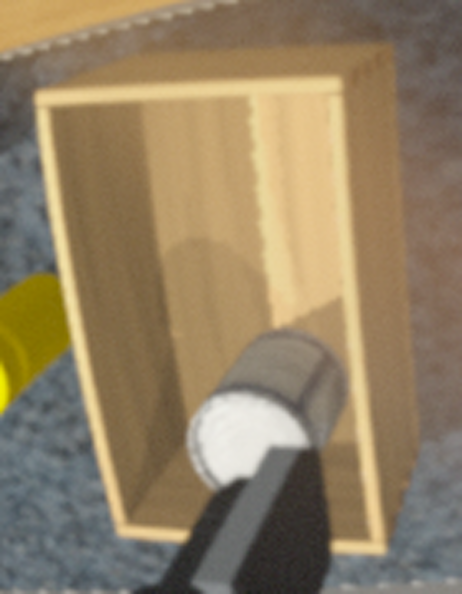

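View pics/w1b.png

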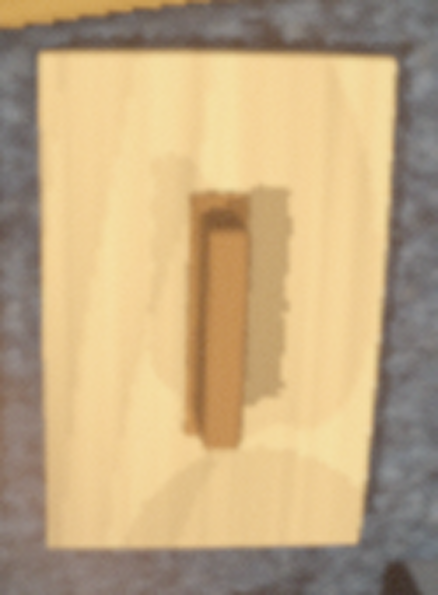

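View pics/w1c.png

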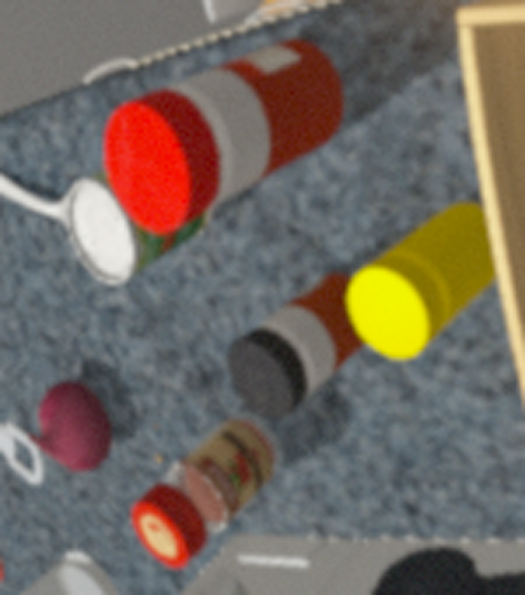

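```bash
cat >> h.py <<'E'
from scipy.optimize import least_squares
def fit(cam,c,pix,L,W,z,x0=(.51,0,-.137)):
    # pix ordered: (-x,-y),(+x,-y),(+x,+y),(-x,+y) box frame
    loc=np.array([[-L,-W],[L,-W],[L,W],[-L,W]])/2
    def f(q):
        R=np.array([[np.cos(q[2]),-np.sin(q[2])],[np.sin(q[2]),np.cos(q[2])]])
        P=loc@R.T+q[:2]
        return np.concatenate([proj(cam,[*a,z],c)-b for a,b in zip(P,pix)])
    r=least_squares(f,x0); return r.x, r.fun.reshape(-1,2)
E
python3 - <<'E'
from h import *; import pickle
c=pickle.load(open('w1.pkl','rb'))
A=lambda u,v:(140+(u+.5)/3.3-.5,125+(v+.5)/3.3-.5); B=lambda u,v:(300+(u+.5)/3.5-.5,100+(v+.5)/3.5-.5); C=lambda u,v:(20+(u+.5)/3.5-.5,150+(v+.5)/3.5-.5)
for n,a in dict(bf=A(36,92),bb=A(115,537),bbr=A(387,553),bfr=A(344,78)).items(): print(n,at('wrist',*a,.093,c))
for n,a in dict(f=B(38,52),bb=B(47,548),bbr=B(361,545),bfr=B(398,57)).items(): print('lid',n,at('wrist',*a,.020,c))
print(fit('wrist',c,[A(36,92),A(115,537),A(387,553),A(344,78)],.202,.128,.093))
print(fit('wrist',c,[B(38,52),B(47,548),B(361,545),B(398,57)],.216,.142,.020))
S=bot.get_calibration('scene');D=bot.get_calibration('side')
a=lambda u,v:(220+(u+.5)/3-.5,130+(v+.5)/3-.5);d=lambda u,v:(210+(u+.5)/3-.5,140+(v+.5)/3-.5)
print('scene box',fit('scene',S,[a(157,264),a(347,195),a(291,115),a(106,177)],.202,.128,.093))
print('side box',fit('side',D,[d(498,202),d(281,163),d(200,208),d(437,255)],.202,.128,.093))
print('scene lid',fit('scene',S,[a(62,180),a(244,120),a(196,42),a(17,98)],.216,.142,.02))
print('side lid',fit('side',D,[d(440,410),d(165,341),d(40,433),d(350,522)],.216,.142,.02))
for n,p,z in [('tin in',A(243,443),.078),('tin',C(103,235),.072),('black',C(267,373),.085),('yel',C(388,312),.085),('tall',C(148,160),.123),('slim',C(165,530),.106),('handle a',B(228,228),.056),('handle b',B(222,447),.056)]: print(n,at('wrist',*p,z,c))
E
```

```text
bf [ 0.4045 -0.1226  0.093 ]
bb [ 0.6046 -0.1552  0.093 ]
bbr [ 0.6221 -0.0262  0.093 ]
bfr [0.4235 0.0037 0.093 ]
lid f [0.4012 0.0833 0.02  ]
lid bb [0.6144 0.0532 0.02  ]
lid bbr [0.636  0.1946 0.02  ]
lid bfr [0.4208 0.2247 0.02  ]
(array([ 0.5136, -0.0749, -0.1515]), array([[-0.245 , -0.2039],
       [ 0.7713, -0.4954],
       [-0.3195,  0.6365],
       [-0.0807,  0.0019]]))
(array([ 0.518 ,  0.1389, -0.1406]), array([[ 0.3035, -0.1102],
       [ 0.2237,  0.3071],
       [-0.3608, -0.503 ],
       [-0.2487,  0.2111]]))
scene box (array([ 0.5129, -0.08  , -0.1256]), array([[-0.9283,  1.6877],
       [ 1.5397,  0.0466],
       [ 0.2142, -1.6429],
       [-0.7573, -0.7672]]))
side box (array([ 0.511 , -0.0734, -0.1715]), array([[ 0.9716, -0.2348],
       [-0.4236, -1.1974],
       [-1.0952, -0.9047],
       [ 0.487 ,  0.9646]]))
scene lid (array([ 0.5172,  0.1321, -0.1278]), array([[-0.992 ,  0.9008],
       [ 1.2041, -0.4818],
       [-0.0047, -0.4295],
       [-0.1517, -0.3214]]))
side lid (array([ 0.5164,  0.1365, -0.1316]), array([[ 0.4227, -1.0371],
       [-0.4926, -1.6302],
       [-0.6771, -0.8834],
       [ 0.6261,  1.9413]]))
tin in [ 0.5698 -0.082   0.078 ]
tin [ 0.4662 -0.4082  0.072 ]
black [ 0.5449 -0.3011  0.085 ]
yel [ 0.5212 -0.2085  0.085 ]
tall [ 0.4273 -0.286   0.123 ]
slim [ 0.6244 -0.423   0.106 ]
handle a [0.4731 0.1442 0.056 ]
handle b [0.5602 0.1327 0.056 ]
```

Run:
```python
from h import *
go([.466,-.38,.22],2.992)
```

```text
tool units [-1.412 -9.33   1.622] turn 0.054 rows>= 10 per row [-0.141 -0.933  0.162]
```

Emit:
servo_tool(targets=[[[-0.1,-0.5,0],0],[[-0.14,-1,0],0],[[-0.14,-1,0],0],[[-0.14,-1,0.1],0],[[-0.14,-1,0.25],0],[[-0.14,-1,0.25],0],[[-0.14,-1,0.25],0],[[-0.14,-1,0.25],0],[[-0.14,-1,0.25],0],[[-0.2,-0.83,0.25],0],[[0,0,0],0]])

```text
clock: 3.08
position: [0.4667, -0.3806, 0.2199]
tool_rot: [-3.142, -0.002, 2.997]
force: [-0.0, 1.7, 0.4]
grip_width: 0.0859
```

Run:
```python
from h import *
import pickle
s=bot.observe();print(s['position'],s['tool_rot'],s['clock'],s['qpos'])
c=bot.get_calibration('wrist'); i=bot.grab_frame('wrist'); pickle.dump(c,open('w2.pkl','wb'))
cv2.imwrite('pics/w2.png',i)
for p in [(.466,-.409,.072),(.545,-.302,.085)]: print(proj('wrist',p,c))
```

```text
[ 0.4667 -0.3806  0.2199] [-3.1415 -0.002   2.9968] 3.075 [ 0.3038  0.531   0.4124  1.69   -0.2467  0.9741  2.2315]
[293.2011 188.5739]
[407.4393 250.2809]
```

View pics/w2.png

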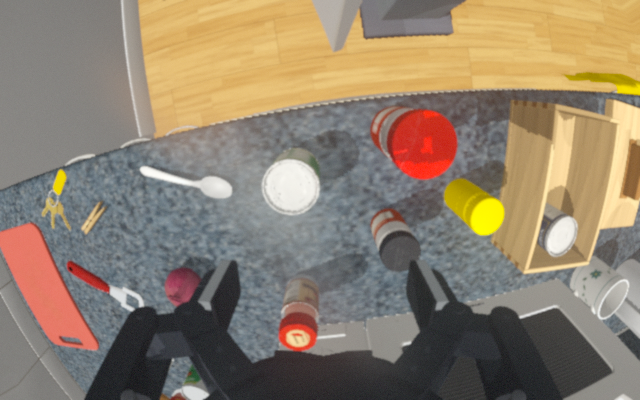

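Run:
```python
from h import *; import pickle
c=pickle.load(open('w2.pkl','rb'))
for n,p,z in [('tin',(291.5,188),.072),('black',(400,251),.085),('tall',(428,144),.123),('slim',(298,336),.106),('yel',(487,214),.085),('tin in',(558,236),.078)]: print(n,at('wrist',*p,z,c))
q=at('wrist',291.5,188,.072,c)
go([q[0],q[1],.036])
```

```text
tin [ 0.4652 -0.4106  0.072 ]
black [ 0.5444 -0.31    0.085 ]
tall [ 0.4297 -0.2882  0.123 ]
slim [ 0.6256 -0.4309  0.106 ]
yel [ 0.5184 -0.21    0.085 ]
tin in [ 0.5717 -0.0891  0.078 ]
tool units [-0.051 -0.633  3.689] turn 0 rows>= 4 per row [-0.013 -0.158  0.922]
```

Emit:
servo_tool(targets=[[[-0.05,-0.4,0.2],0],[[0,-0.23,0.9],0],[[0,0,0.9],0],[[0,0,0.9],0],[[0,0,0.75],0],[[0,0,0],0]])

```text
clock: 3.88
position: [0.4645, -0.4092, 0.0367]
tool_rot: [3.139, -0.003, 3.0]
force: [0.6, -0.4, 0.4]
grip_width: 0.0856
```

Emit:
servo_tool(targets=[[[0,0,0],0],[[0,0,0],0],[[0,0,0],0],[[0,0,0],0],[[0,0,0],0]], gripper=-1, newtons=40)

```text
clock: 4.5
position: [0.4662, -0.4114, 0.0409]
tool_rot: [-3.14, 0.003, 2.999]
force: [-1.5, 0.7, 6.6]
grip_width: 0.0562
```

Emit:
servo_tool(targets=[[[0,0,-0.4],0],[[0,0,-0.9],0],[[0,0,-0.9],0],[[0,0,-0.9],0],[[0,0,-0.6],0],[[0,0,0],0]])

```text
clock: 5.25
position: [0.4659, -0.4114, 0.2278]
tool_rot: [-3.139, 0.005, 2.999]
force: [0.4, -0.8, -2.5]
grip_width: 0.0562
```

Run:
```python
from h import *
s=bot.observe();print(s['position'],s['tool_rot'],s['clock'],s['qpos'],s['force'],s['grip_width'])
go([.4543,-.09,.22],2.992)
```

```text
[ 0.4659 -0.4114  0.2278] [-3.1395  0.0049  2.9987] 5.25 [ 0.3492  0.5514  0.4194  1.6349 -0.2565  1.0046  2.2787] [ 0.418  -0.8186 -2.4894] 0.05624572787521392
tool units [1.145 6.33  0.155] turn 0.077 rows>= 7 per row [0.164 0.904 0.022]
```

Emit:
servo_tool(targets=[[[0.1,0.5,0],0],[[0.15,0.9,0],0],[[0.15,0.9,0],0],[[0.15,0.9,0],0],[[0.15,0.9,0],0],[[0.15,0.9,0],0],[[0.15,0.8,0.15],0],[[0.15,0.5,0],0],[[0,0,0],0],[[0,0,0],0]])

```text
clock: 6.5
position: [0.453, -0.0912, 0.2164]
tool_rot: [-3.141, 0.0, 2.999]
force: [-0.2, -0.6, -2.4]
grip_width: 0.0561
```

Run:
```python
from h import *
import pickle
s=bot.observe();print(s['position'],s['tool_rot'],s['clock'],s['qpos'])
c=bot.get_calibration('wrist'); i=bot.grab_frame('wrist'); pickle.dump(c,open('w3.pkl','wb'))
cv2.imwrite('pics/w3.png',i)
cv2.imwrite('pics/w3a.png',cv2.resize(i[40:310,180:470],None,fx=2.2,fy=2.2,interpolation=cv2.INTER_CUBIC))
go([.4543,-.0659,.22],2.992)
```

```text
[ 0.453  -0.0912  0.2164] [-3.1415  0.0001  2.9985] 6.5 [-0.2512  0.3021  0.3968  2.0448 -0.1573  0.823   1.6646]
tool units [ 0.048  0.51  -0.072] turn 0.068 rows>= 1 per row [ 0.048  0.51  -0.072]
```

View pics/w3a.png

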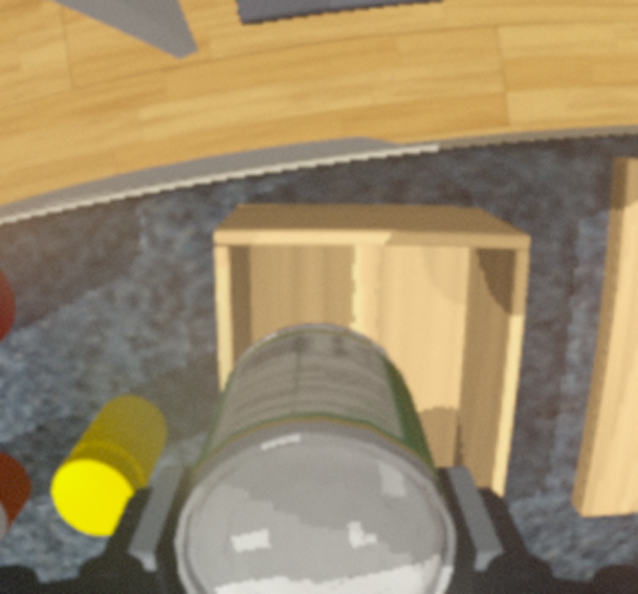

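Run:
```python
from h import *; import pickle
c=pickle.load(open('w3.pkl','rb'))
f=lambda u,v:(180+(u+.5)/2.2-.5,40+(v+.5)/2.2-.5)
L=at('wrist',*f(214,233),.093,c);R=at('wrist',*f(530,236),.093,c)
print(L,R,np.linalg.norm(L-R))
d=R-L; th=-np.arctan2(d[0],d[1]); ctr=(L+R)/2+.101*np.array([np.cos(th),np.sin(th),0]); print(th,ctr)
```

```text
[ 0.405  -0.1238  0.093 ] [0.4231 0.0025 0.093 ] 0.12760091559515063
-0.14230659412627622 [ 0.514  -0.0749  0.093 ]
```

Emit:
servo_tool(targets=[[[0.03,0.51,0],0],[[0,0,0.6],0],[[0,0,0.9],0],[[0,0,0.9],0],[[0,0,0.6],0],[[0,0,0.1],0],[[0,0,0],0]])

```text
clock: 7.42
position: [0.4555, -0.0659, 0.0619]
tool_rot: [-3.141, 0.0, 2.998]
force: [0.0, -0.1, -1.9]
grip_width: 0.0561
```

Emit:
servo_tool(targets=[[[0.02,0,0.12],0],[[0,0,0.08],0],[[0,0,0.05],0],[[0,0,0],0]])

```text
clock: 7.92
position: [0.4543, -0.0651, 0.0488]
tool_rot: [-3.142, -0.0, 2.999]
force: [-0.3, -0.2, -1.7]
grip_width: 0.0563
```

Emit:
servo_tool(targets=[[[0,0,0.04],0],[[0,0,0.04],0],[[0,0,0],0]])

```text
clock: 8.3
position: [0.455, -0.065, 0.0458]
tool_rot: [3.141, 0.002, 2.999]
force: [-4.1, 2.0, 27.6]
grip_width: 0.0564
```

Emit:
servo_tool(targets=[[[0,0,-0.03],0],[[0,0,0],0],[[0,0,0],0],[[0,0,0],0]], gripper=0.6)

```text
clock: 8.8
position: [0.4542, -0.0652, 0.0462]
tool_rot: [-3.142, -0.0, 2.999]
force: [0.2, -0.3, -0.6]
grip_width: 0.0682
```

Emit:
servo_tool(targets=[[[0,0,-0.4],0],[[0,0,-0.8],0],[[0,0,-0.9],0],[[0,0,-0.9],0],[[0,0,0],0]])

```text
clock: 9.43
position: [0.4556, -0.0652, 0.1989]
tool_rot: [3.14, 0.005, 2.999]
force: [-0.5, 1.3, -0.6]
grip_width: 0.0681
```

Run:
```python
from h import *
import pickle
s=bot.observe();print(s['position'],s['tool_rot'],s['clock'],s['qpos'],s['grip_width'])
c=bot.get_calibration('wrist'); i=bot.grab_frame('wrist'); pickle.dump(c,open('w4.pkl','wb'))
cv2.imwrite('pics/w4.png',i)
go([.5444,-.308,.19],2.997)
```

```text
[ 0.4556 -0.0652  0.1989] [3.1404 0.0047 2.9989] 9.425 [-0.3094  0.3258  0.402   2.0717 -0.1818  0.7719  1.632 ] 0.06805428215959064
tool units [-2.463 -4.558  0.146] turn 0.025 rows>= 5 per row [-0.493 -0.912  0.029]
```

View pics/w4.png

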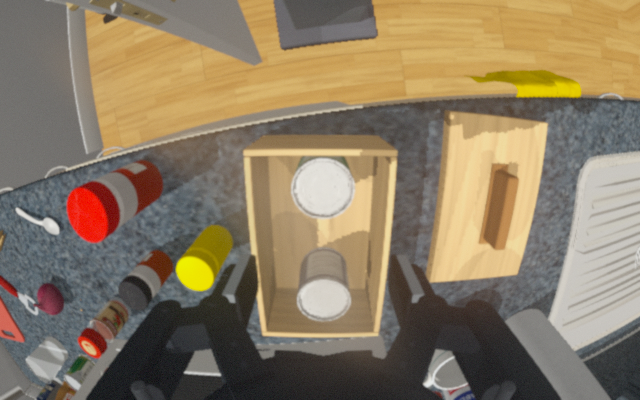

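Run:
```python
import cv2
i=cv2.imread('pics/w4.png')
cv2.imwrite('pics/w4a.png',cv2.resize(i[130:345,235:405],None,fx=2.7,fy=2.7,interpolation=cv2.INTER_CUBIC))
```

```text
(no output)
```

View pics/w4a.png

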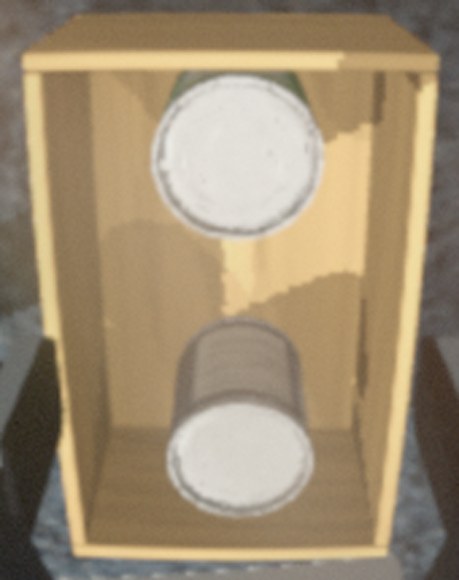

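Run:
```python
from h import *; import pickle
c=pickle.load(open('w4.pkl','rb'))
f=lambda u,v:(235+(u+.5)/2.7-.5,130+(v+.5)/2.7-.5)
q,r=fit('wrist',c,[f(22,55),f(75,555),f(387,554),f(440,55)],.202,.128,.093); print(q,r)
R=np.array([[np.cos(q[2]),-np.sin(q[2])],[np.sin(q[2]),np.cos(q[2])]])
for p in [(238,156),(240,459)]:
    t=at('wrist',*f(*p),.078,c); print(t, R.T@(t[:2]-q[:2]))
```

```text
[ 0.5136 -0.0749 -0.1449] [[-0.0056 -0.318 ]
 [-0.161   0.1189]
 [ 0.4214  0.828 ]
 [-0.1715 -0.1501]]
[ 0.451  -0.0634  0.078 ] [-0.0636  0.0024]
[ 0.573  -0.0801  0.078 ] [0.0596 0.0035]
```

Emit:
servo_tool(targets=[[[-0.3,-0.5,0],0],[[-0.5,-0.9,0],0],[[-0.5,-0.9,0],0],[[-0.5,-0.9,0.1],0],[[-0.5,-0.9,0],0],[[-0.18,-0.45,0],0],[[0,0,0],0]])

```text
clock: 10.35
position: [0.5437, -0.3097, 0.1895]
tool_rot: [-3.141, -0.002, 2.996]
force: [-0.7, 1.6, -0.6]
grip_width: 0.0685
```

Run:
```python
from h import *
import pickle
s=bot.observe();print(s['position'],s['tool_rot'],s['clock'],s['qpos'],s['grip_width'])
c=bot.get_calibration('wrist'); i=bot.grab_frame('wrist'); pickle.dump(c,open('w5.pkl','wb'))
cv2.imwrite('pics/w5.png',i)
print(proj('wrist',(.5444,-.309,.085),c))
go([.5444,-.309,.045],2.997)
```

```text
[ 0.5437 -0.3097  0.1895] [-3.1414 -0.0023  2.9962] 10.35 [ 0.1615  0.6024  0.3965  1.653  -0.2725  0.9434  2.0821] 0.06853223811288069
[322.6447 200.0938]
tool units [-0.013 -0.015  2.894] turn 0.007 rows>= 3 per row [-0.004 -0.005  0.965]
```

View pics/w5.png

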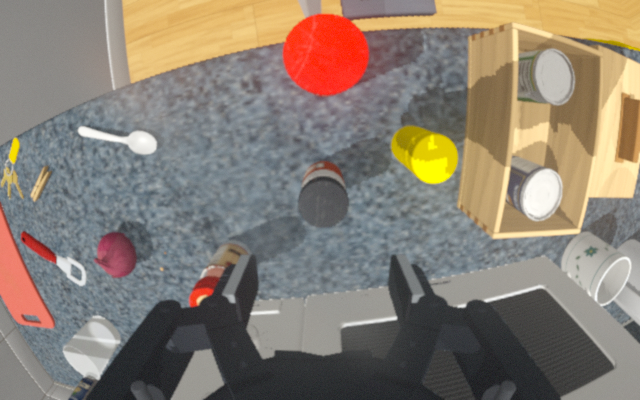

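Emit:
servo_tool(targets=[[[-0.02,0,0.6],0],[[0,0,0.9],0],[[0,0,0.9],0],[[0,0,0.5],0],[[0,0,0],0]])

```text
clock: 11.02
position: [0.5445, -0.3063, 0.0445]
tool_rot: [3.14, -0.004, 3.0]
force: [-0.7, -0.7, 0.9]
grip_width: 0.0686
```

Emit:
servo_tool(targets=[[[0,0,0],0],[[0,0,0],0],[[0,0,0],0],[[0,0,0],0],[[0,0,0],0]], gripper=-1, newtons=40)

```text
clock: 11.65
position: [0.5464, -0.3083, 0.0477]
tool_rot: [-3.141, 0.002, 2.999]
force: [-0.8, -0.0, 8.5]
grip_width: 0.042
```

Emit:
servo_tool(targets=[[[0,0,-0.4],0],[[0,0,-0.9],0],[[0,0,-0.9],0],[[0,0,-0.8],0],[[0,0,0],0]])

```text
clock: 12.28
position: [0.5468, -0.3089, 0.2008]
tool_rot: [-3.14, 0.006, 2.999]
force: [-0.7, 0.5, -2.3]
grip_width: 0.0416
```

Run:
```python
from h import *
s=bot.observe();print(s['position'],s['tool_rot'],s['clock'],s['force'],s['grip_width'])
q=[.5136,-.0749,-.145]
R=np.array([[np.cos(q[2]),-np.sin(q[2])],[np.sin(q[2]),np.cos(q[2])]])
t=R@[-.002,0]+q[:2]; print(t)
go([*t,.20],2.997)
```

```text
[ 0.5468 -0.3089  0.2008] [-3.1401  0.0058  2.9986] 12.275 [-0.7162  0.4786 -2.297 ] 0.04163310923119609
[ 0.5116 -0.0746]
tool units [1.363 4.539 0.016] turn 0.019 rows>= 5 per row [0.273 0.908 0.003]
```

Emit:
servo_tool(targets=[[[0.15,0.5,0],0],[[0.28,0.9,0],0],[[0.28,0.9,0],0],[[0.28,0.9,0],0],[[0.2,0.9,0],0],[[0.15,0.45,0],0],[[0,0,0],0],[[0,0,0],0]])

```text
clock: 13.28
position: [0.5116, -0.0741, 0.1965]
tool_rot: [-3.141, 0.0, 2.998]
force: [0.2, -0.9, -1.8]
grip_width: 0.0418
```

Run:
```python
from h import *
import pickle
s=bot.observe();print(s['position'],s['tool_rot'],s['clock'],s['force'],s['grip_width'])
c=bot.get_calibration('wrist'); i=bot.grab_frame('wrist')
cv2.imwrite('pics/w6.png',i)
go([.512,-.0746,.065],2.997)
```

```text
[ 0.5116 -0.0741  0.1965] [-3.1413  0.0001  2.9983] 13.275 [ 0.1565 -0.8848 -1.8002] 0.04184652265879151
tool units [-0.008 -0.004  2.629] turn 0.009 rows>= 3 per row [-0.003 -0.001  0.876]
```

View pics/w6.png

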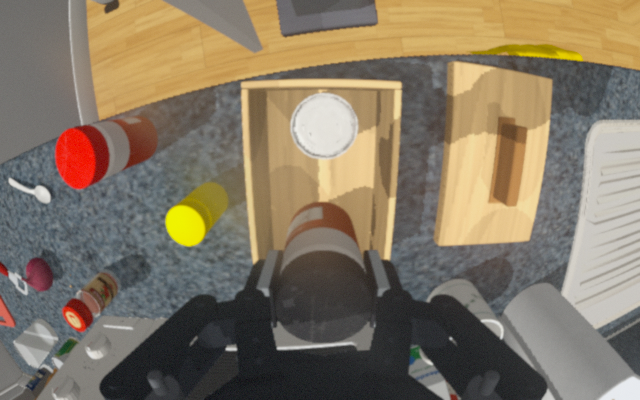

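Emit:
servo_tool(targets=[[[0,0,0.6],0],[[0,0,0.8],0],[[0,0,0.8],0],[[0,0,0.4],0],[[0,0,0.1],0],[[0,0,0],0]])

```text
clock: 14.08
position: [0.5119, -0.074, 0.0617]
tool_rot: [-3.141, 0.0, 2.998]
force: [-0.7, 0.7, -2.1]
grip_width: 0.0418
```

Emit:
servo_tool(targets=[[[0,0,0.08],0],[[0,0,0.06],0],[[0,0,0],0]])

```text
clock: 14.45
position: [0.5117, -0.0734, 0.0544]
tool_rot: [3.142, 0.0, 2.999]
force: [0.3, -1.0, -1.9]
grip_width: 0.0414
```

Emit:
servo_tool(targets=[[[0,0,0.04],0],[[0,0,0.02],0],[[0,0,0],0]])

```text
clock: 14.82
position: [0.5128, -0.0745, 0.053]
tool_rot: [-3.141, 0.003, 2.998]
force: [-5.3, -4.4, 33.6]
grip_width: 0.0417
```

Emit:
servo_tool(targets=[[[0,0,-0.03],0],[[0,0,0],0],[[0,0,0],0],[[0,0,0],0],[[0,0,0],0]], gripper=0.5)

```text
clock: 15.45
position: [0.5116, -0.0734, 0.0527]
tool_rot: [-3.142, -0.0, 2.999]
force: [0.4, -0.3, 0.2]
grip_width: 0.064
```

Emit:
servo_tool(targets=[[[0,0,-0.4],0],[[0,0,-0.8],0],[[0,0,-0.9],0],[[0.2,0,-0.9],0],[[0.8,0,-0.4],0],[[0.5,0,0],0],[[0,0,0],0]])

```text
clock: 16.32
position: [0.4364, -0.0624, 0.2232]
tool_rot: [3.141, 0.0, 2.999]
force: [0.2, 0.1, 0.3]
grip_width: 0.0642
```

Run:
```python
from h import *
import pickle
s=bot.observe();print(s['position'],s['tool_rot'],s['clock'],s['force'],s['grip_width'])
c=bot.get_calibration('wrist'); i=bot.grab_frame('wrist');pickle.dump(c,open('w7.pkl','wb'))
cv2.imwrite('pics/w7.png',i)
```

```text
[ 0.4364 -0.0624  0.2232] [3.1406 0.0002 2.9991] 16.325 [0.172  0.0556 0.3106] 0.06418296746659347
```

View pics/w7.png

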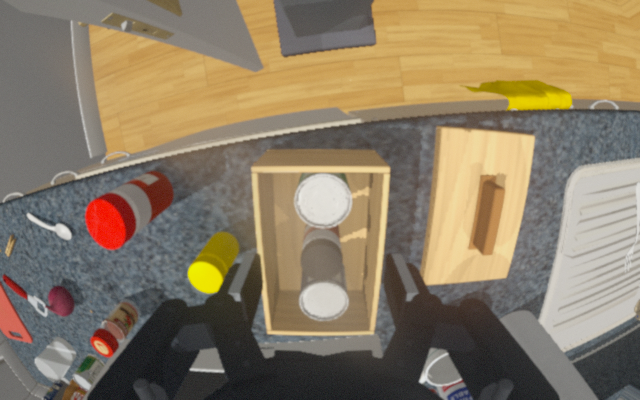

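Run:
```python
from h import *
i=cv2.imread('pics/w7.png')
cv2.imwrite('pics/w7a.png',cv2.resize(i[140:345,240:400],None,fx=2.9,fy=2.9,interpolation=cv2.INTER_CUBIC))
i=bot.grab_frame('side');cv2.imwrite('pics/d7a.png',cv2.resize(i[140:340,210:430],None,fx=3,fy=3,interpolation=cv2.INTER_CUBIC))
i=bot.grab_frame('scene');cv2.imwrite('pics/s7a.png',cv2.resize(i[130:330,220:480],None,fx=3,fy=3,interpolation=cv2.INTER_CUBIC))
```

```text
(no output)
```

View pics/w7a.png

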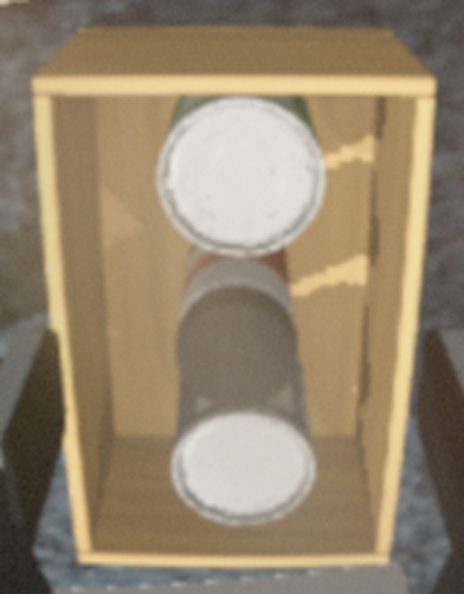

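View pics/s7a.png

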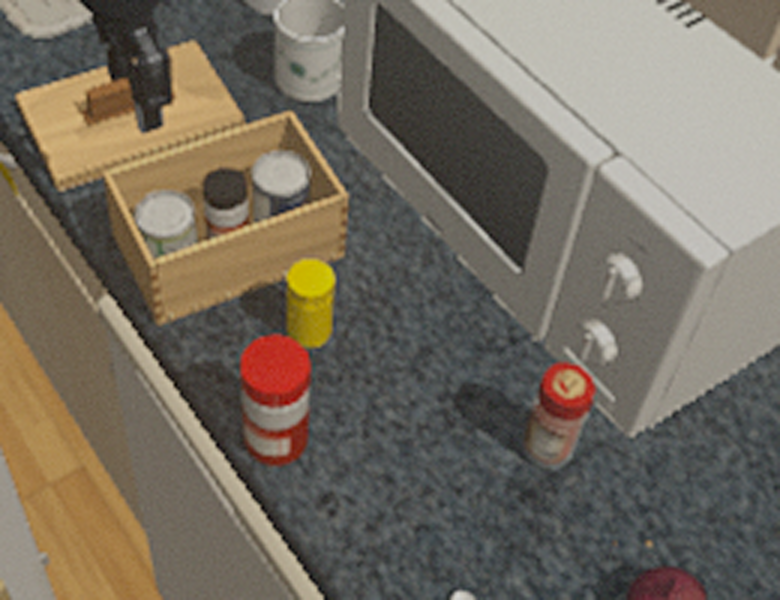

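Run:
```python
from h import *; import pickle
c=pickle.load(open('w7.pkl','rb'))
f=lambda u,v:(240+(u+.5)/2.9-.5,140+(v+.5)/2.9-.5)
print(fit('wrist',c,[f(32,79),f(78,564),f(392,563),f(435,79)],.202,.128,.093))
go([.45,.146,.22],3.0)
```

```text
(array([ 0.5138, -0.075 , -0.1425]), array([[-0.2506, -0.0466],
       [ 0.7943, -0.1375],
       [-0.7074,  0.3378],
       [ 0.2031, -0.1528]]))
tool units [0.358 4.166 0.056] turn -0.012 rows>= 5 per row [0.072 0.833 0.011]
```

Emit:
servo_tool(targets=[[[0.07,0.5,0],0],[[0.07,0.85,0],0],[[0.07,0.85,0],0],[[0.07,0.85,0],0],[[0.07,0.7,0],0],[[0,0.4,0],0],[[0,0,0],0],[[0,0,0],0]], gripper=0)

```text
clock: 17.48
position: [0.4499, 0.1439, 0.2226]
tool_rot: [-3.141, -0.0, 2.998]
force: [-0.3, -1.3, -0.4]
grip_width: 0.043
```

Run:
```python
from h import *
import pickle
s=bot.observe();print(s['position'],s['tool_rot'],s['clock'],s['qpos'],s['grip_width'])
c=bot.get_calibration('wrist'); i=bot.grab_frame('wrist');pickle.dump(c,open('w8.pkl','wb'))
cv2.imwrite('pics/w8.png',i)
for p in [(.5175,.1389,.02),(.5175,.1389,.056)]: print(proj('wrist',p,c))
cv2.imwrite('pics/w8a.png',cv2.resize(i[130:345,235:405],None,fx=2.7,fy=2.7,interpolation=cv2.INTER_CUBIC))
```

```text
[0.4499 0.1439 0.2226] [-3.1409 -0.0002  2.9975] 17.475 [-0.7318  0.3073  0.368   2.0126 -0.1451  0.8469  1.1436] 0.042987344440242714
[326.0472 225.9429]
[326.3379 238.9192]
```

View pics/w8a.png

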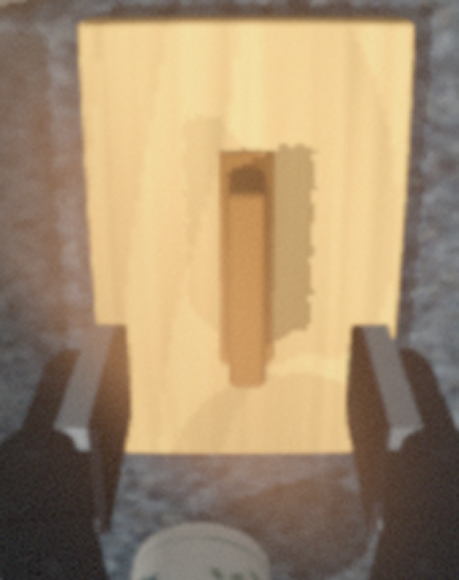

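Run:
```python
from h import *; import pickle
c=pickle.load(open('w8.pkl','rb'))
f=lambda u,v:(235+(u+.5)/2.7-.5,130+(v+.5)/2.7-.5)
q,r=fit('wrist',c,[f(78,22),f(103,455),f(391,454),f(415,22)],.216,.142,.02); print(q,r)
a,b=at('wrist',*f(248.5,192),.056,c),at('wrist',*f(247,386),.056,c); print(a,b,(a+b)/2,np.linalg.norm(a-b),np.arctan2(*(b-a)[1::-1]))
go([.518,.139,.0236],np.pi+q[2])
```

```text
[ 0.5183  0.139  -0.1402] [[-0.1762  0.6662]
 [ 2.0716 -0.9475]
 [-2.242  -1.0748]
 [ 0.3081  0.3788]]
[0.4732 0.1455 0.056 ] [0.5614 0.1326 0.056 ] [0.5173 0.139  0.056 ] 0.08913517378270658 -0.14634557030412712
tool units [-1.363  0.099  3.983] turn -0.048 rows>= 4 per row [-0.341  0.025  0.996]
```

Emit:
servo_tool(targets=[[[-0.5,0.1,0.3],0],[[-0.6,0,0.8],0],[[-0.26,0,0.9],0],[[0,0,0.9],0],[[0,0,0.7],0],[[0,0,0.3],0],[[0,0,0],0]])

```text
clock: 18.4
position: [0.5177, 0.1397, 0.0277]
tool_rot: [-3.141, -0.001, 2.998]
force: [0.5, 0.3, 0.8]
grip_width: 0.0426
```

Run:
```python
from h import *
i=bot.grab_frame('wrist'); s=bot.observe();print(s['position'],s['tool_rot'],s['force'])
cv2.imwrite('pics/w9.png',i)
```

```text
[0.5181 0.14   0.0286] [3.1415 0.0006 2.9982] [ 0.0947 -0.1422  0.2733]
```

View pics/w9.png

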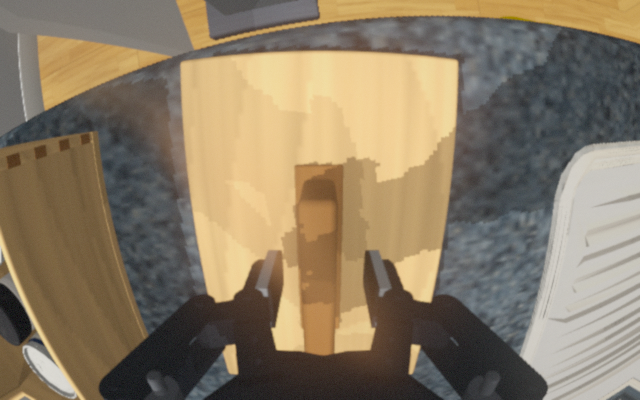

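Handle (columns 300–337) is centred between the fingers (258–395); close.

Emit:
servo_tool(targets=[[[0,0,0],0],[[0,0,0],0],[[0,0,0],0],[[0,0,0],0],[[0,0,0],0]], gripper=-1, newtons=80)

```text
clock: 19.08
position: [0.5183, 0.1405, 0.0292]
tool_rot: [3.141, 0.002, 2.999]
force: [-2.6, -1.8, 14.7]
grip_width: 0.0146
```

Emit:
servo_tool(targets=[[[0,0,-0.2],0],[[0,0,-0.5],0],[[0,0,-0.9],0],[[0,0,-0.9],0],[[0,0,-0.6],0],[[0,0,0],0],[[0,0,0],0]])

```text
clock: 19.95
position: [0.5171, 0.1405, 0.1823]
tool_rot: [-3.141, -0.001, 2.999]
force: [0.0, 0.2, -4.3]
grip_width: 0.0147
```

Run:
```python
from h import *
import pickle
s=bot.observe();print(s['position'],s['tool_rot'],s['clock'],s['force'],s['moment'],s['grip_width'])
c=bot.get_calibration('wrist'); i=bot.grab_frame('wrist');pickle.dump(c,open('w10.pkl','wb'))
cv2.imwrite('pics/w10.png',i)
```

```text
[0.5171 0.1405 0.1823] [-3.1414 -0.0008  2.9992] 19.95 [ 0.0138  0.1747 -4.2519] [-0.0083 -0.0372  0.0138] 0.014724096697464589
```

View pics/w10.png

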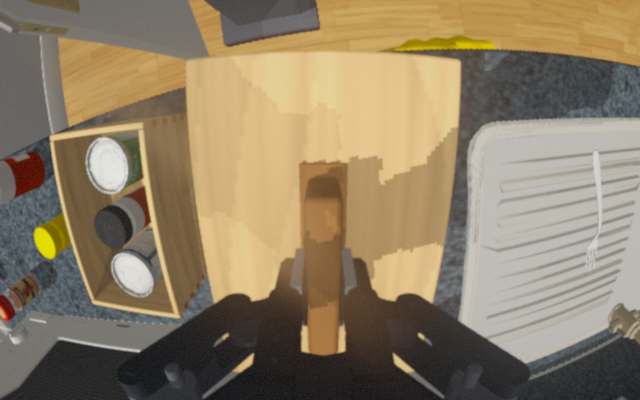

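Run:
```python
from h import *; import pickle
i=cv2.imread('pics/w10.png')
cv2.imwrite('pics/w10a.png',np.hstack([cv2.resize(i[45:85,170:230],None,fx=6,fy=6,interpolation=cv2.INTER_CUBIC),cv2.resize(i[45:85,420:480],None,fx=6,fy=6,interpolation=cv2.INTER_CUBIC)]))
```

```text
(no output)
```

View pics/w10a.png

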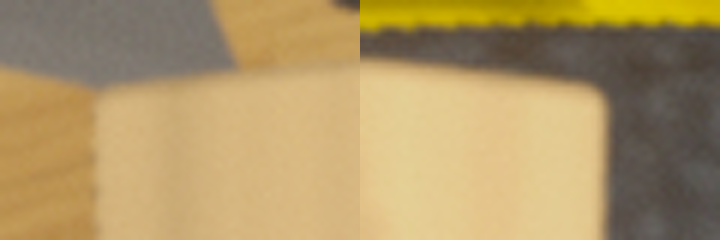

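```bash
cat >> h.py <<'E'
def lid_from_near(cam_c,L,R,z):
    a=at('wrist',*L,z,cam_c);b=at('wrist',*R,z,cam_c);d=b-a
    th=-np.arctan2(d[0],d[1]); ctr=(a+b)/2+.108*np.array([np.cos(th),np.sin(th),0])
    return ctr,th,np.linalg.norm(d)
E
python3 - <<'E'
from h import *; import pickle
c=pickle.load(open('w10.pkl','rb'))
for z in (.171,.1731,.175): print(lid_from_near(c,(185.4,58.8),(460.9,58.3),z))
bx=(.5137,-.0749)
go([*bx,.19],np.pi-.1445)
E
```

```text
(array([0.5167, 0.1419, 0.171 ]), np.float64(-0.14010157589823743), np.float64(0.1427483992424178))
(array([0.5171, 0.1418, 0.1731]), np.float64(-0.140101575898237), np.float64(0.14080781698639658))
(array([0.5174, 0.1418, 0.175 ]), np.float64(-0.1401015758982373), np.float64(0.1390520520880917))
tool units [-0.546 -4.27  -0.162] turn 0.022 rows>= 5 per row [-0.109 -0.854 -0.032]
```

Emit:
servo_tool(targets=[[[-0.05,-0.4,0],0],[[-0.11,-0.8,0],0],[[-0.11,-0.8,0],0],[[-0.11,-0.8,0],0],[[-0.11,-0.8,0],0],[[-0.05,-0.5,0],0],[[0,-0.17,0],0],[[0,0,0],0],[[0,0,0],0]])

```text
clock: 21.12
position: [0.514, -0.0738, 0.1826]
tool_rot: [3.141, -0.0, 3.0]
force: [-0.3, 0.4, -3.9]
grip_width: 0.0147
```

Run:
```python
from h import *
import pickle
s=bot.observe();print(s['position'],s['tool_rot'],s['clock'],s['force'],s['moment'],s['grip_width'])
c=bot.get_calibration('wrist'); i=bot.grab_frame('wrist');pickle.dump(c,open('w11.pkl','wb'))
cv2.imwrite('pics/w11.png',i)
i=bot.grab_frame('side');cv2.imwrite('pics/d11.png',cv2.resize(i[100:300,210:430],None,fx=3,fy=3,interpolation=cv2.INTER_CUBIC))
go([.5137,-.075,.13],np.pi-.1435)
```

```text
[ 0.514  -0.0738  0.1826] [ 3.1414 -0.0005  3.    ] 21.125 [-0.2693  0.3524 -3.9139] [ 0.0225 -0.0328 -0.0141] 0.014690396651330458
tool units [ 0.004 -0.024  1.054] turn 0.024 rows>= 2 per row [ 0.002 -0.012  0.527]
```

View pics/w11.png

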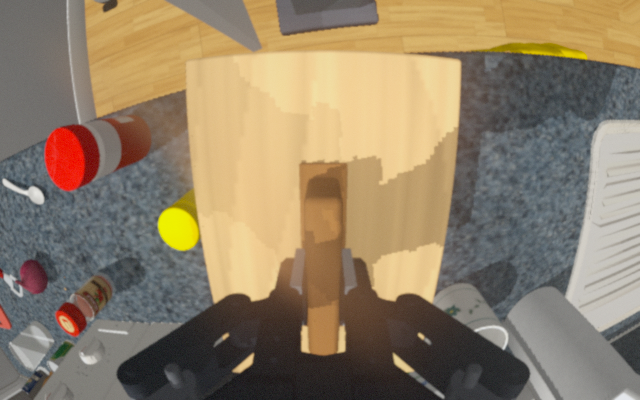

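View pics/d11.png

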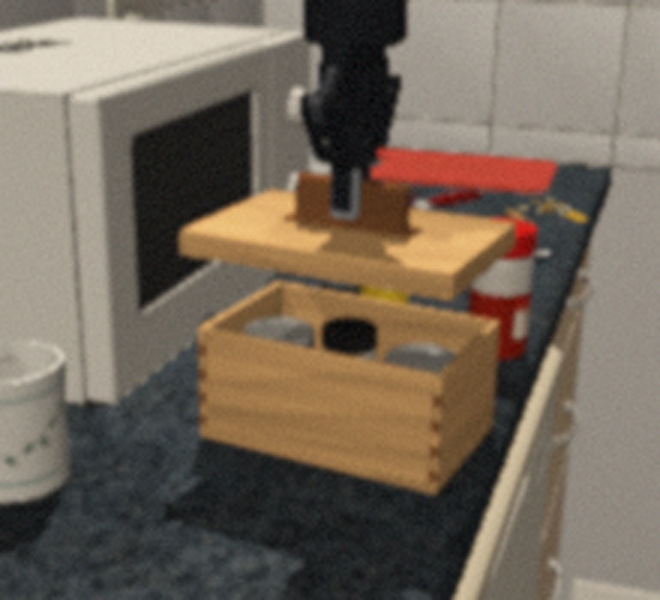

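Emit:
servo_tool(targets=[[[0,-0.03,0.3],0.03],[[0,0,0.5],0],[[0,0,0.2],0],[[0,0,0.1],0],[[0,0,0],0]])

```text
clock: 21.85
position: [0.5139, -0.0763, 0.1278]
tool_rot: [-3.142, -0.0, 2.996]
force: [0.6, -0.2, -4.1]
grip_width: 0.0145
```

Run:
```python
from h import *
s=bot.observe();print(s['position'],s['tool_rot'],s['clock'],s['force'],s['moment'],s['grip_width'])
i=bot.grab_frame('side');cv2.imwrite('pics/d12.png',cv2.resize(i[140:300,250:400],None,fx=4,fy=4,interpolation=cv2.INTER_CUBIC)[:600])
```

```text
[ 0.5139 -0.0763  0.1278] [-3.1415 -0.      2.9962] 21.85 [ 0.5806 -0.2103 -4.1488] [-0.0115  0.0349  0.0125] 0.014480259512368778
```

View pics/d12.png

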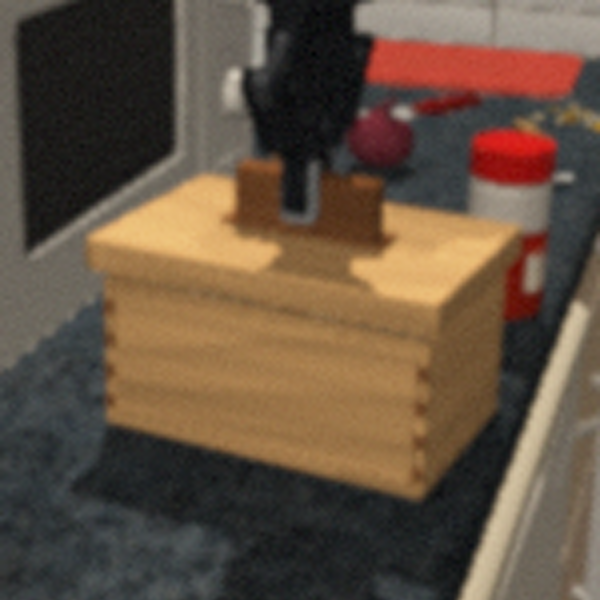

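Emit:
servo_tool(targets=[[[0,0.015,0.05],0],[[0,0,0.05],0],[[0,0,0.05],0],[[0,0,0],0]])

```text
clock: 22.4
position: [0.5138, -0.0755, 0.1201]
tool_rot: [-3.142, -0.0, 2.996]
force: [-0.7, 0.2, -3.0]
grip_width: 0.0145
```

Skirt is already ~2 mm below the rim with no contact force. Continue.

Emit:
servo_tool(targets=[[[0,0,0.06],0],[[0,0,0.06],0],[[0,0,0.04],0],[[0,0,0],0]])

```text
clock: 22.9
position: [0.5138, -0.0755, 0.1121]
tool_rot: [-3.142, -0.0, 2.996]
force: [-0.2, 0.1, -3.5]
grip_width: 0.0146
```

Emit:
servo_tool(targets=[[[0,0,0.03],0],[[0,0,0.03],0],[[0,0,0],0]])

```text
clock: 23.28
position: [0.514, -0.0755, 0.1102]
tool_rot: [3.141, 0.0, 2.996]
force: [-7.3, 2.0, 20.2]
grip_width: 0.0147
```

Emit:
servo_tool(targets=[[[0,0,-0.02],0],[[0,0,0],0],[[0,0,0],0],[[0,0,0],0]], gripper=0)

```text
clock: 23.78
position: [0.5139, -0.0755, 0.1102]
tool_rot: [-3.142, -0.0, 2.996]
force: [0.4, -0.6, -0.1]
grip_width: 0.0425
```

Emit:
servo_tool(targets=[[[0,0,-0.4],0],[[0,0,-0.8],0],[[0.3,0,-0.9],0],[[0.8,0,-0.5],0],[[0.6,0,0],0],[[0,0,0],0]])

```text
clock: 24.52
position: [0.4285, -0.0629, 0.2408]
tool_rot: [3.14, 0.0, 2.996]
force: [0.8, 1.8, 0.4]
grip_width: 0.0426
```

Run:
```python
from h import *
import pickle
s=bot.observe();print(s['position'],s['tool_rot'],s['clock'],s['force'],s['grip_width'])
c=bot.get_calibration('wrist'); i=bot.grab_frame('wrist');pickle.dump(c,open('w13.pkl','wb'))
cv2.imwrite('pics/w13.png',i)
i=bot.grab_frame('side');cv2.imwrite('pics/d13.png',cv2.resize(i[140:300,250:400],None,fx=4,fy=4,interpolation=cv2.INTER_CUBIC)[:600])
i=bot.grab_frame('scene');cv2.imwrite('pics/s13.png',cv2.resize(i[130:330,220:480],None,fx=3,fy=3,interpolation=cv2.INTER_CUBIC))
```

```text
[ 0.4285 -0.0629  0.2408] [3.1405 0.0004 2.9965] 24.525 [0.7848 1.7703 0.3863] 0.04257959695442699
```

View pics/w13.png

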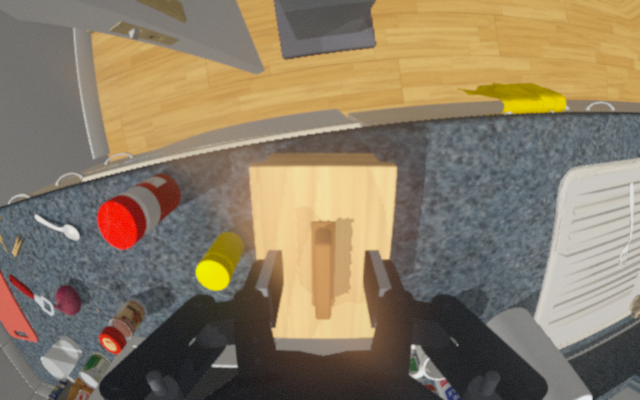

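View pics/d13.png

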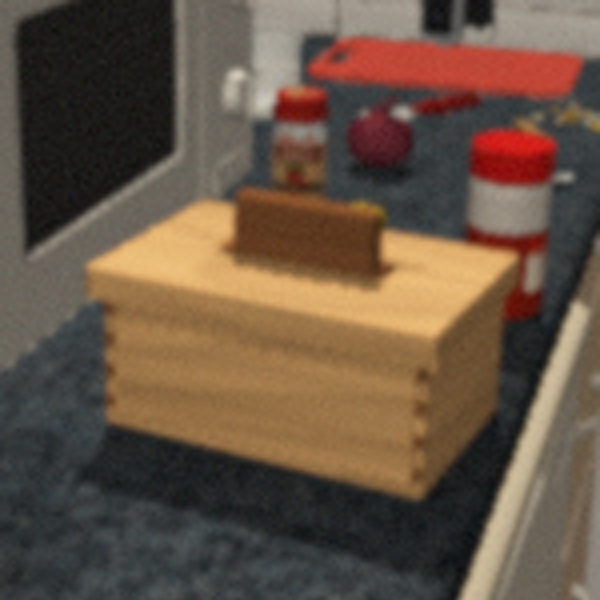

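View pics/s13.png

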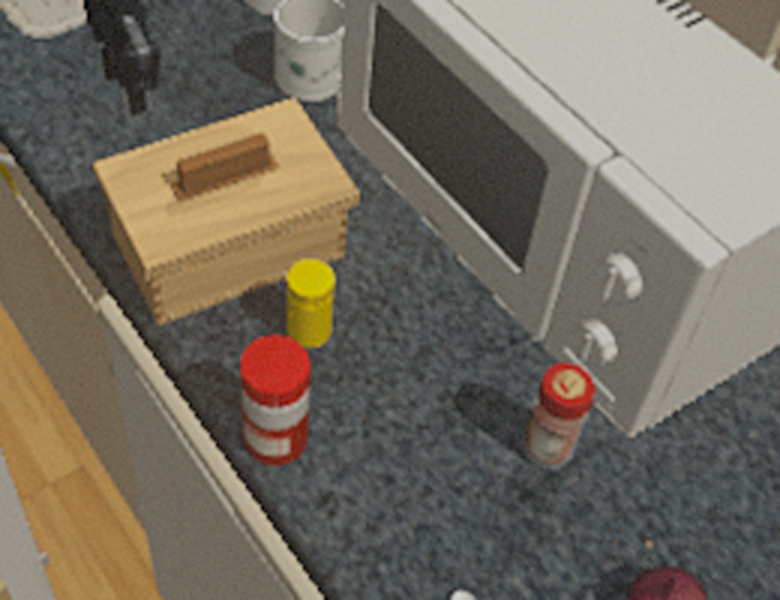

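Run:
```python
from h import *; import pickle
c=pickle.load(open('w13.pkl','rb'))
print(lid_from_near(c,(249.5,167),(396.5,166.5),.101))
print(bot.observe()['force'],bot.job_done())
```

```text
(array([ 0.5152, -0.0739,  0.101 ]), np.float64(-0.14176031939115316), np.float64(0.1399243075085831))
the job is handed in; nothing more can be done
[0.6377 0.626  0.5912] None
```

I packed the green-label tin and the black-capped jar upright in the box beside the blue tin, put the lid on, and handed the job in at about 25 s of the 72 s. No verdict is reported, so the result rests on my own checks.

- **Contents:** before I lifted the lid, the wrist and scene pictures showed all three items upright. The two tins measured about -64 mm and +60 mm along the box; I did not measure the jar, which was placed for about -2 mm and showed between them.
- **Lid:** on the way down it met the first force (20 N) with the tool at z = 0.110 m, which matches the expected seated height. The side and scene pictures show it flat with the skirt around the walls. I judged level from the pictures and that height, not from a separate tilt measurement.
- **Lid position:** the last fit, from the two near corners at the assumed seated height, put the lid about 1.5 mm in x and 1 mm in y from the box centre, with yaw agreeing to a few milliradians. Those corners came out 140 mm apart instead of 142 mm, within what I can read off the pixels.
- **Red-capped jars:** they look unmoved in the before and after scene pictures. I did not touch them or the yellow look-alike.
- **Camera disagreement:** early on, the scene and side cameras differed from the wrist camera by up to about 7 mm on the box and lid. I used the wrist camera's values throughout.

At hand-in the gripper was open and clear of everything.

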